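Close the drill jig's leaf over the blank

TASK

The hinged leaf of the drill jig stands ajar on the side nearer the robot: with the fingertips or the outside of the fingers, push its free edge up and over the hinge and press it down until it lies flat on the other side, covering the brass blank, then let go and move clear. Turn it gently, neither flicking nor pinching the leaf, and do not grasp or lift anything. Leave the jig where it stands, the blank in its nest, and the jar, file and caliper beside it alone.

Things in the scene. Friction and masses are not known exactly. Their poses are not given: they have to be found in the camera images.
- jig: Drill jig: a grey-painted heavy metal block (2.6 kg, standing loose on the bench) 156 x 130 x 50 mm (x, y, z). Origin at the centre of its underside, z up. The hinge runs along its y axis across the middle of its top; its x axis points away from the robot, give or take its yaw (within 0.4 rad). The leaf starts over the -x half and must end over the +x half.
- jig_hinge (a point): The middle of the hinge axis, 52.5 mm above the jig's underside, fixed in the jig, axes as the jig's.
- leaf (a joint): Angle of the leaf about the hinge, rad: 0 lying flat on the jig's -x half (near the robot), pi/2 upright, pi (3.14, the stop) lying flat on the +x half. Starts 0.15 to 0.5 (ajar). The hinge is stiff (0.15 N m of friction, about 1 to 2.5 N at the free edge): the leaf stays wherever it is left and does not fall by itself.
- leaf_lip (a point): Middle of the leaf's free edge, 100 mm from the hinge axis, in mid-thickness; turns with the leaf. The leaf is a stiff aluminium plate of two plies, 5 mm thick in all, 110 mm wide along the hinge, 5 to 100 mm from the hinge axis, its mid-plane through the axis, with six dark drill bushings. Its x axis runs from free edge to hinge; z is normal to the leaf, up when the joint is 0.
- leaf_face: The leaf's upper ply while the joint is near 0 (underneath once turned over): 2.5 mm thick, smaller by 4 mm on the free edge and sides. Origin at the hinge axis.
- leaf_back: The leaf's lower ply at joint 0 (on top once turned over), the side to push on: 2.5 mm thick, out to 100 mm from the axis. Lying flat, the leaf overhangs the jig's end by 22 mm, 50 mm above the bench; ajar it stands higher, so a tilted finger fits beneath the free edge. Pressing on both plies at once counts as pinching. Origin at the hinge axis.
- blank: Loose brass disc, 40 mm across, 6 mm thick, in the nest in the jig's +x half, its top 1 mm below the jig's top. Origin at the centre of its underside.
- jig_nest (a point): Centre of the floor of the nest, a 44 mm square pocket 7 mm deep, 48 mm from the hinge on the jig's +x side, 43 mm above the bench.
- jar: Amber glass jar with a steel cap, 48 mm across, 60 mm tall, loose on the bench on the jig's +y side. Leave alone. Origin at the centre of its underside.
- file: Flat file with a wooden handle, 220 mm long, 22 mm wide, 16 mm high, lying loose on the bench on the jig's -y side. Leave alone. Origin under its middle; x along it.
- caliper: Steel caliper, 190 mm long, 9 mm high, lying loose beyond the file. Leave alone. Origin under its beam's middle; x along it.
Mind the look-alikes: they are no part of the job. There is more than one size of the jig; the job needs the middle-sized.

How it is judged:
By the outcome, as a careful person would: the job done as asked, in the order asked, and still so for the second after the job is handed in, with the robot touching nothing.
It also fails if it takes over 45 s, if anything falls off the work surface, if the arm or the gripper's body presses on something with over 40 N, if the wrist force passes 120 N, or if a joint passes its speed limit or range.

ROBOT

A 7-joint arm with a two-finger parallel gripper is mounted at the origin on the work surface. World frame = base frame: x ahead of the robot, y to its left, z up, the work surface at z = 0. Lengths are in m, angles in rad, forces in N, time in s.
With the tool pointing down it reaches from about 0.4 to 0.85 m from the base axis. Payload 10.4 kg.
Tool frame: the origin (TCP) lies midway between the tips of the shut fingers; the grasp point (between the pads) lies 19 mm behind it; y points along the fingers, x is the direction in which the jaws open and shut, and the axes are right-handed (so a half turn about y gives the same grasp; the last joint's range is limited). The gripper opens to 87 mm and grips with 3 to 60 N. Pads are 19 mm wide; open, the fingers measure 117 mm over their backs; the gripper's body (75 mm by 190 mm) begins 51 mm behind the grasp point.
Start: joints at [-1.137, 0.332, -0.065, 1.46, 0.022, 1.35, -0.088], TCP at [0.276, 0.561, 0.223] pointing down, gripper open.
Joint ranges: [-2.6, 2.6], [-0.5, 2.12], [-1.47, 1.34], [0.16, 2.42], [-1.27, 4.41], [0.06, 2.06], [-2.6, 2.6]. Speed limits (rad/s): [2.22, 2.22, 2.79, 2.79, 3.14, 3.14, 3.14].

INTERFACE

Orientations are given as a unit quaternion [x, y, z, w].
In Python, from bench import * gives the robot as it stands.
- The arm moves only by the tool jog_arm, never from a script. Its argument "commands" is a list of rows, each an object with "translation": the shift along the world's x, y, z in mm, a list of three; "twist": the turn about the world's z in rad. A call has 1 to 20 rows; each row shifts and turns the commanded pose from where the row before left it; what a row does not reach is not made up. A row lasts 1/10 s, in which the tool goes at most 50 mm and 8.59 degrees, less where a joint would pass 70% of its speed; a pose out of reach is approached as far as the arm can. A call is refused whole if a number of a shift passes 50 or a number of a turn 0.15, either way. A call with a gripper value outside its range is refused whole. "grip" is the closure, from 0 (fully open) to 1 (shut), set as the call begins (left out, the last holds). The fingers move at their own pace and stop on an object; "grip_force" is the grip in N (left out, the last holds). Time passes only in rows, so rows that do not move let the fingers close. It gives the time, the measured TCP pose, the force and the opening at its end, in the units of the state.
- read_state(): the state, without advancing time (a new reading comes with each control period).
- camera(name): name is "scene" or "top" or "wrist"; returns a dict with "img" (420x560x3 uint8, red, green, blue), "fx", "fy", "cx", "cy" (pixels), "cam_to_world" (4x4, takes a point from camera to world coordinates). Camera axes: x right, y down, z forward; pixel columns grow to the right and rows downward; lengths in m; the calibration is good to about 2 mm. A picture is of the moment at which its call begins. There is no depth.
- close_job(): hands the job in, once; it reports no verdict.
The state is a dict: "time": time; "joint_positions": joint angles; "joint_vel": joint speeds; "joint_torque": joint torques, N m; "ee_pos": TCP position; "eef_rot": TCP orientation; "ft_force": force on the tool from outside, world axes, zero at the start; "torque": the same for the moment, N m; "width": finger opening in m.
Only numpy, scipy, OpenCV 4.12 (cv2) and the standard library are available. Lean on these libraries where they do the work, as an engineer would, in place of code of your own. Each camera call takes 0.05 s, during which the arm holds its last target.

## Working session

There is one attempt and no reset: what is moved stays moved. The work goes in short steps, Python scripts to look and compute and a tool call to move; the robot and the scene stay as the last step left them, time stands still between calls to the robot, and variables do not carry over. Pictures are saved under pics/ and viewed, and the job is handed in when it is done.

Besides the shell and the picture viewer there is one more tool, called after "Request:" as name(argument=value, ...) on one line, values as JSON. jog_arm: Moves the arm, as the interface text tells. Its arguments: {"type":"object","properties":{"commands":{"type":"array"},"grip":{"type":"number"},"grip_force":{"type":"number"}},"required":["commands"]}

```bash
ls; mkdir -p pics; python3 - <<'E'
from bench import *
import cv2,numpy as np
s=read_state();print(s)
for n in ["scene","top"]:
    c=camera(n);cv2.imwrite(f"pics/{n}0.png",cv2.cvtColor(c["img"],cv2.COLOR_RGB2BGR));print(n,c["fx"],c["fy"],c["cx"],c["cy"]);print(np.round(c["cam_to_world"],4).tolist())
    np.save(f"{n}.npy",c["cam_to_world"])
E
```

```text
pics
{'time': 0.0, 'joint_positions': array([-1.13658644,  0.33288558, -0.06472756,  1.46095452,  0.02156153,
        1.34990269, -0.08847047]), 'joint_vel': array([-0.00154634, -0.00045566, -0.00093185, -0.00159031, -0.00042497,
       -0.00121372, -0.00079665]), 'joint_torque': array([-9.28209556e-04, -6.23247242e+01,  2.39079277e-02, -3.89901066e+01,
       -6.13669446e-02,  3.96533555e-02,  1.74335564e-04]), 'ee_pos': array([0.27548335, 0.56056842, 0.22173914]), 'eef_rot': array([ 0.60049225,  0.37338963, -0.37425583, -0.59993485]), 'ft_force': array([ 0.44882278, -0.33149292, -0.52088376]), 'torque': array([-0.0211735 ,  0.01645988,  0.04303585]), 'width': 0.0871168078442784}
scene 458.5096288995284 458.5096288995284 270.85866774494093 212.99780768524604
[[0.8476, 0.4359, -0.3026, 0.8412], [0.5306, -0.6984, 0.4803, -0.4294], [-0.002, -0.5676, -0.8233, 0.8647], [0.0, 0.0, 0.0, 1.0]]
top 476.3420014860145 476.3420014860145 280.50234963262915 210.68220325796278
[[-0.0093, -0.9901, 0.1402, 0.4293], [-0.9999, 0.0076, -0.0128, 0.0254], [0.0116, -0.1403, -0.99, 1.0147], [0.0, 0.0, 0.0, 1.0]]
```

View pics/scene0.png

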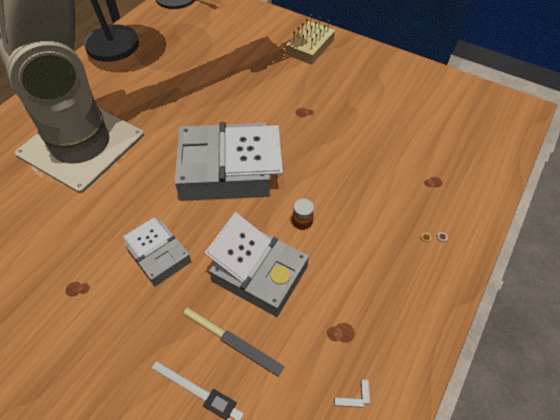

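View pics/top0.png

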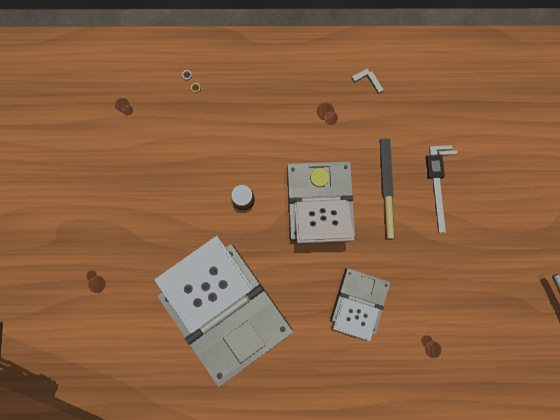

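The middle-sized jig with the brass blank is at about (321,203) in top, with its leaf toward the robot. I'll enlarge it.

```bash
python3 - <<'E'
import cv2
a=cv2.imread("pics/top0.png")[150:260,270:400];cv2.imwrite("pics/tc.png",cv2.resize(a,None,fx=5,fy=5,interpolation=cv2.INTER_CUBIC))
a=cv2.imread("pics/scene0.png")[195:325,195:325];cv2.imwrite("pics/sc.png",cv2.resize(a,None,fx=4.6,fy=4.6,interpolation=cv2.INTER_CUBIC))
E
```

```text
(no output)
```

View pics/tc.png

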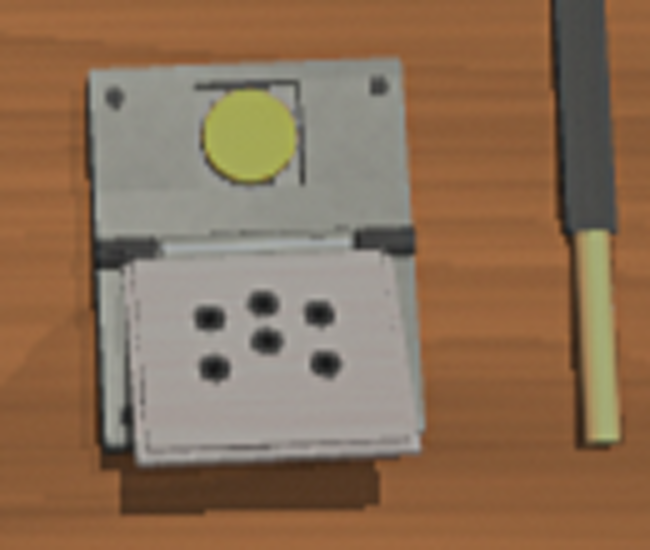

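View pics/sc.png

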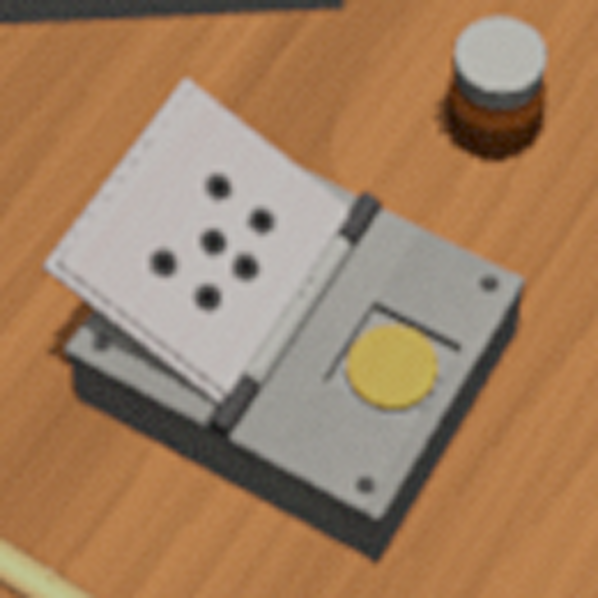

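```bash
cat > fit.py <<'E'
import numpy as np
from scipy.optimize import least_squares
T={'top':(np.load('top.npy'),476.342,280.502,210.682),'scene':(np.load('scene.npy'),458.51,270.859,212.998)}
def proj(n,P):
    M,f,cx,cy=T[n];p=np.linalg.inv(M)@np.append(P,1);return np.array([cx+f*p[0]/p[2],cy+f*p[1]/p[2]])
def jig(p,q):
    c,s=np.cos(p[2]),np.sin(p[2]);return np.array([p[0]+c*q[0]-s*q[1],p[1]+s*q[0]+c*q[1],q[2]])
def leaf(th,r,y,n=0):
    return [-r*np.cos(th)+n*np.sin(th),y,.0525+r*np.sin(th)+n*np.cos(th)]
t=lambda u,v:np.array([u/5+270-.4,v/5+150-.4]); s=lambda u,v:np.array([u/4.6+195-.4,v/4.6+195-.4])
obs=[('top',t(90,70),(.078,.065,.05)),('top',t(401,58),(.078,-.065,.05)),('scene',s(523,278),(.078,.065,.05)),('scene',s(378,518),(.078,-.065,.05)),('scene',s(66,352),(-.078,-.065,.05)),
('top',t(249,136),(.048,0,.049)),('scene',s(393,366),(.048,0,.049)),
('top',t(139,466),(.1,.055)),('top',t(420,452),(.1,-.055)),('scene',s(187,78),(.1,.055)),('scene',s(46,265),(.1,-.055))]
def res(p):
    return np.concatenate([proj(n,jig(p,q if len(q)==3 else leaf(p[3],*q,-.001)))-uv for n,uv,q in obs])
if __name__=='__main__':
    r=least_squares(res,[.5,-.06,0,.3],loss='soft_l1');print(r.x,r.x[2:]*57.3);print(r.fun.reshape(-1,2).round(1).tolist())
    print('lip',jig(r.x,leaf(r.x[3],.1,0)),'hinge',jig(r.x,(0,0,.0525)))
E
python3 fit.py
```

```text
[ 0.58718647 -0.06980983  0.03462285  0.49223347] [ 1.9838895 28.2049778]
[[-0.3, 0.7], [-0.0, 0.6], [0.6, 0.5], [0.4, 0.6], [-0.0, -0.3], [-0.1, 0.5], [0.2, -0.1], [-0.3, -0.2], [0.5, 0.1], [0.1, 0.1], [-0.2, 0.3]]
lip [ 0.49911133 -0.07286047  0.09975954] hinge [ 0.58718647 -0.06980983  0.0525    ]
```

```bash
python3 - <<'E'
from bench import *
from scipy.spatial.transform import Rotation as R
s=read_state();m=R.from_quat(s['eef_rot']).as_matrix();print(m.round(3),s['time'])
E
```

```text
[[ 0.441 -0.001 -0.897]
 [ 0.897 -0.001  0.441]
 [-0.001 -1.    -0.   ]] 0.1
```

Request:
jog_arm(commands=[{"translation": [9,-31.5,0],"twist": 0.025},{"translation": [9,-31.5,0],"twist": 0.025},{"translation": [9,-31.5,0],"twist": 0.025},{"translation": [9,-31.5,0],"twist": 0.025},{"translation": [9,-31.5,0],"twist": 0.025},{"translation": [9,-31.5,0],"twist": 0.025},{"translation": [9,-31.5,0],"twist": 0.025},{"translation": [9,-31.5,0],"twist": 0.025},{"translation": [9,-31.5,0],"twist": 0.025},{"translation": [9,-31.5,0],"twist": 0.025},{"translation": [9,-31.5,0],"twist": 0.025},{"translation": [9,-31.5,0],"twist": 0.025},{"translation": [9,-31.5,0],"twist": 0.025},{"translation": [9,-31.5,0],"twist": 0.025},{"translation": [9,-31.5,0],"twist": 0.025},{"translation": [9,-31.5,0],"twist": 0.025},{"translation": [9,-31.5,0],"twist": 0.025},{"translation": [9,-31.5,0],"twist": 0.025},{"translation": [9,-31.5,0],"twist": 0.02},{"translation": [9,-31.5,0],"twist": 0.02}], grip=1, grip_force=30)

```text
time: 2.1
ee_pos: [0.4556, -0.0704, 0.2225]
eef_rot: [0.491, 0.508, -0.508, -0.491]
ft_force: [1.4, -0.1, 0.5]
width: 0.0003
```

Request:
jog_arm(commands=[{"translation": [0,0,-24],"twist": 0},{"translation": [0,0,-24],"twist": 0},{"translation": [0,0,-24],"twist": 0},{"translation": [0,0,-24],"twist": 0},{"translation": [0,0,-24],"twist": 0},{"translation": [0,0,-24],"twist": 0},{"translation": [0,0,0],"twist": 0}])

```text
time: 2.8
ee_pos: [0.4534, -0.0691, 0.076]
eef_rot: [-0.49, -0.507, 0.51, 0.493]
ft_force: [-0.8, 0.2, 0.3]
width: 0.0003
```

```bash
python3 - <<'E'
from bench import *
import cv2,numpy as np
c=[cv2.resize(cv2.cvtColor(camera(n)["img"],cv2.COLOR_RGB2BGR)[b[0]:b[1],b[2]:b[3]],(400,400),interpolation=cv2.INTER_CUBIC) for n,b in [("scene",(140,340,130,330)),("top",(130,330,220,420))]]
cv2.imwrite("pics/p1.png",np.hstack(c)); s=read_state();print(s['ee_pos'],s['ft_force'],s['time'])
E
```

```text
[ 0.45550991 -0.06923469  0.07890571] [0.37363769 0.80203291 0.01763512] 2.9
```

View pics/p1.png

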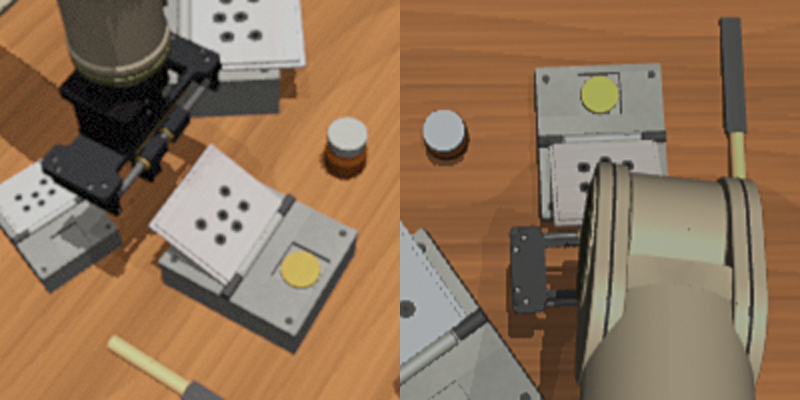

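Request:
jog_arm(commands=[{"translation": [6,0,-8],"twist": 0},{"translation": [6,0,-8],"twist": 0},{"translation": [6,0,0],"twist": 0},{"translation": [6,0,0],"twist": 0},{"translation": [4,0,0],"twist": 0},{"translation": [0,0,0],"twist": 0}])

```text
time: 3.5
ee_pos: [0.4844, -0.0691, 0.0628]
eef_rot: [0.492, 0.508, -0.508, -0.491]
ft_force: [-0.8, 0.1, 0.3]
width: 0.0004
```

```bash
cat > look.py <<'E'
from bench import *
import cv2,numpy as np,sys
c=[cv2.resize(cv2.cvtColor(camera(n)["img"],cv2.COLOR_RGB2BGR)[b[0]:b[1],b[2]:b[3]],(400,400),interpolation=cv2.INTER_CUBIC) for n,b in [("scene",(190,330,190,330)),("top",(130,330,220,420))]]
cv2.imwrite("pics/%s.png"%sys.argv[1],np.hstack(c)); s=read_state();print(s['ee_pos'],s['ft_force'],s['time'])
E
python3 look.py p2
python3 - <<'E'
import numpy as np
for d in (28.2,35,45,55,65,75,85,90,95,100):
    t=np.radians(d);print(d,round(1e3*(.5872-.1*np.cos(t)-.0025*np.sin(t)-.0095),1),round(52.5+100*np.sin(t)-2.5*np.cos(t),1))
E
```

```text
[ 0.48363244 -0.06913553  0.06263421] [-0.5997758  -0.38387135  0.44271782] 3.6
28.2 488.4 97.6
35 494.4 107.8
45 505.2 121.4
55 518.3 133.0
65 533.2 142.1
75 549.4 148.4
85 566.5 151.9
90 575.2 152.5
95 583.9 152.3
100 592.6 151.4
```

View pics/p2.png

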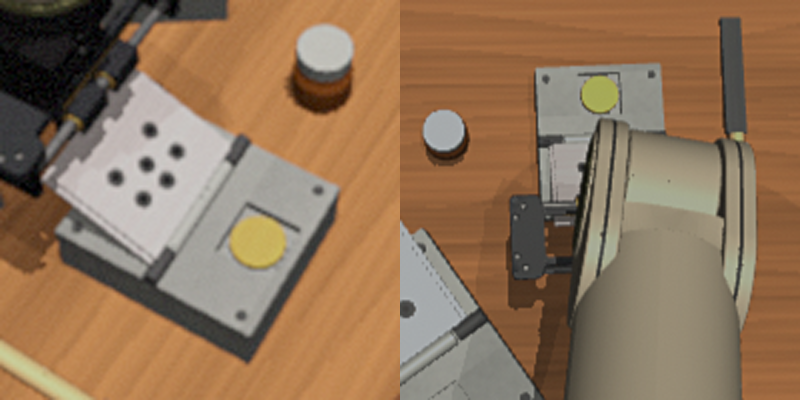

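Request:
jog_arm(commands=[{"translation": [2,0,1.5],"twist": 0},{"translation": [2,0,1.5],"twist": 0},{"translation": [2,0,3.5],"twist": 0},{"translation": [2,0,3.5],"twist": 0},{"translation": [2,0,3.5],"twist": 0}])

```text
time: 4.1
ee_pos: [0.4934, -0.0689, 0.0762]
eef_rot: [-0.491, -0.508, 0.508, 0.492]
ft_force: [-3.3, 0.2, -0.1]
width: 0.0003
```

```bash
python3 look.py p3
```

```text
[ 0.49396341 -0.06888383  0.07662546] [-4.00914896  0.72991474  3.93894618] 4.2
```

View pics/p3.png

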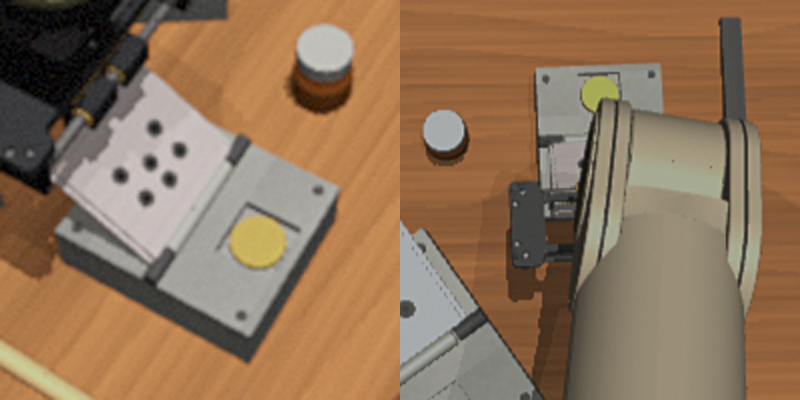

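Request:
jog_arm(commands=[{"translation": [2.2,0,4],"twist": 0},{"translation": [2.2,0,4],"twist": 0},{"translation": [2.2,0,4],"twist": 0},{"translation": [2.4,0,4],"twist": 0},{"translation": [2.4,0,4],"twist": 0}])

```text
time: 4.7
ee_pos: [0.5054, -0.0691, 0.0965]
eef_rot: [0.492, 0.508, -0.508, -0.492]
ft_force: [-1.5, -0.7, -1.3]
width: 0.0003
```

```bash
python3 look.py p4
```

```text
[ 0.50586724 -0.06909786  0.0967747 ] [-1.33757556  0.56820247  0.08590759] 4.8
```

View pics/p4.png

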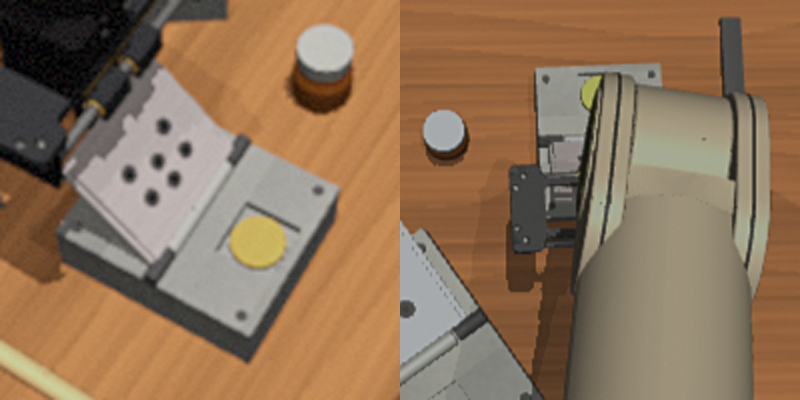

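Request:
jog_arm(commands=[{"translation": [3,0,3.8],"twist": 0},{"translation": [3.1,0,3.8],"twist": 0},{"translation": [3.2,0,3.8],"twist": 0},{"translation": [3.3,0,3.8],"twist": 0},{"translation": [3.6,0,3],"twist": 0},{"translation": [3.7,0,3],"twist": 0},{"translation": [3.8,0,2.7],"twist": 0},{"translation": [3.9,0,2.7],"twist": 0},{"translation": [4,0,2],"twist": 0},{"translation": [4,0,2],"twist": 0},{"translation": [4,0,1.5],"twist": 0},{"translation": [4,0,1.5],"twist": 0}])

```text
time: 6.0
ee_pos: [0.549, -0.069, 0.1298]
eef_rot: [0.492, 0.508, -0.508, -0.492]
ft_force: [-2.2, 1.1, -1.3]
width: 0.0003
```

```bash
python3 look.py p5
```

```text
[ 0.54938137 -0.06907512  0.12991947] [-0.05061149 -0.4215258   0.02075521] 6.1
```

View pics/p5.png

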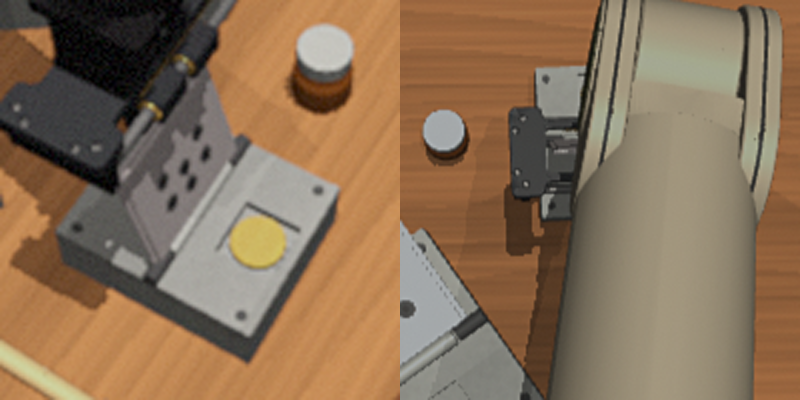

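```bash
python3 - <<'E'
import numpy as np
p=None
for d in range(90,181,6):
    t=np.radians(d);r=82
    q=np.array([587.2-r*np.cos(t)-2.5*np.sin(t)-9.5,52.5+r*np.sin(t)-2.5*np.cos(t)])
    print(d,q.round(1),None if p is None else (q-p).round(1));p=q
E
```

```text
90 [575.2 134.5] None
96 [583.8 134.3] [ 8.6 -0.2]
102 [592.3 133.2] [ 8.5 -1.1]
108 [600.7 131.3] [ 8.4 -2. ]
114 [608.8 128.4] [ 8.1 -2.8]
120 [616.5 124.8] [ 7.8 -3.7]
126 [623.9 120.3] [ 7.3 -4.5]
132 [630.7 115.1] [ 6.8 -5.2]
138 [637.  109.2] [ 6.3 -5.9]
144 [642.6 102.7] [ 5.6 -6.5]
150 [647.5  95.7] [ 4.9 -7.1]
156 [651.6  88.1] [ 4.1 -7.5]
162 [654.9  80.2] [ 3.3 -7.9]
168 [657.4  72. ] [ 2.5 -8.2]
174 [659.   63.6] [ 1.6 -8.4]
180 [659.7  55. ] [ 0.7 -8.6]
```

Request:
jog_arm(commands=[{"translation": [4.3,0,1.5],"twist": 0},{"translation": [4.3,0,1.5],"twist": 0},{"translation": [4.3,0,1],"twist": 0},{"translation": [4.3,0,0.5],"twist": 0},{"translation": [4.3,0,0.3],"twist": 0},{"translation": [4.3,0,0],"twist": 0}])

```text
time: 6.7
ee_pos: [0.575, -0.0689, 0.1346]
eef_rot: [0.492, 0.508, -0.508, -0.492]
ft_force: [-1.1, 1.0, 1.3]
width: 0.0002
```

Request:
jog_arm(commands=[{"translation": [4.3,0,-0.1],"twist": 0},{"translation": [4.3,0,-0.1],"twist": 0},{"translation": [4.3,0,-0.5],"twist": 0},{"translation": [4.2,0,-0.6],"twist": 0},{"translation": [4.2,0,-1],"twist": 0},{"translation": [4.2,0,-1],"twist": 0},{"translation": [4.1,0,-1.4],"twist": 0},{"translation": [4,0,-1.4],"twist": 0},{"translation": [3.9,0,-1.8],"twist": 0},{"translation": [3.9,0,-1.9],"twist": 0},{"translation": [3.7,0,-2.2],"twist": 0},{"translation": [3.6,0,-2.3],"twist": 0},{"translation": [3.4,0,-2.6],"twist": 0},{"translation": [3.4,0,-2.6],"twist": 0}])

```text
time: 8.1
ee_pos: [0.6303, -0.0691, 0.1148]
eef_rot: [0.492, 0.508, -0.508, -0.492]
ft_force: [-0.5, 1.8, 1.3]
width: 0.0003
```

```bash
python3 look.py p6
```

```text
[ 0.63025473 -0.06922052  0.11454563] [-1.14356183 -0.27576809  0.59645267] 8.2
```

View pics/p6.png

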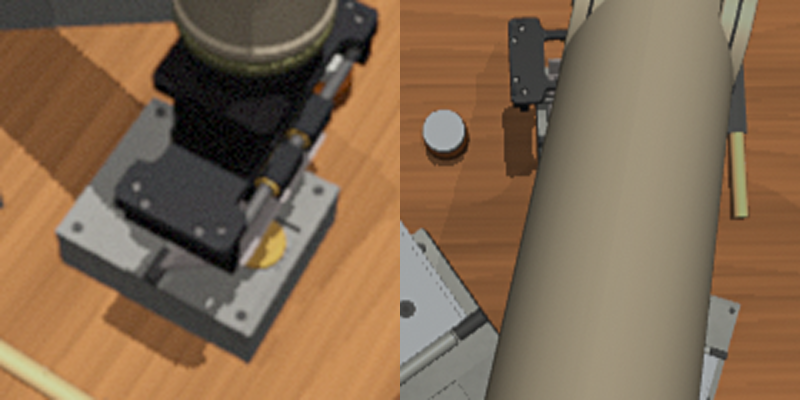

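Request:
jog_arm(commands=[{"translation": [3.2,0,-2.9],"twist": 0},{"translation": [3.1,0,-3],"twist": 0},{"translation": [2.9,0,-3.2],"twist": 0},{"translation": [2.7,0,-3.3],"twist": 0},{"translation": [2.5,0,-3.5],"twist": 0},{"translation": [2.4,0,-3.6],"twist": 0},{"translation": [2.1,0,-3.7],"twist": 0},{"translation": [2,0,-3.8],"twist": 0},{"translation": [1.7,0,-3.9],"twist": 0},{"translation": [1.6,0,-4],"twist": 0},{"translation": [1.3,0,-4.1],"twist": 0},{"translation": [1.2,0,-4.1],"twist": 0},{"translation": [0.8,0,-4.2],"twist": 0},{"translation": [0.8,0,-4.2],"twist": 0},{"translation": [0,0,0],"twist": 0}])

```text
time: 9.7
ee_pos: [0.658, -0.0692, 0.0627]
eef_rot: [-0.491, -0.508, 0.508, 0.492]
ft_force: [-0.2, -1.0, 0.6]
width: 0.0006
```

```bash
python3 look.py p7
```

```text
[ 0.65818716 -0.06930241  0.06336663] [-0.5923516   0.09392681  0.07126654] 9.8
```

View pics/p7.png

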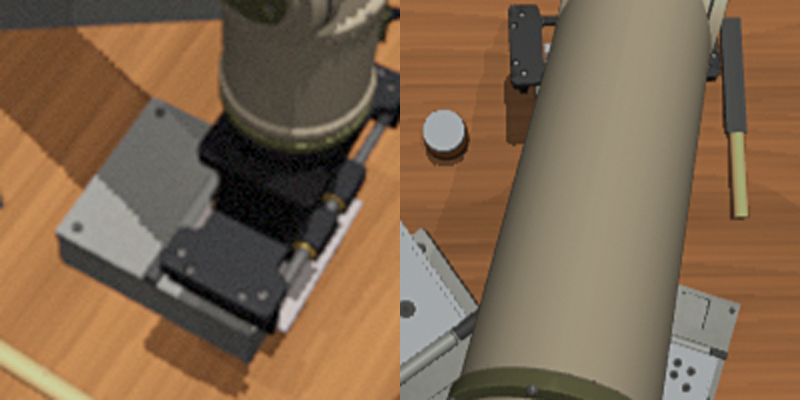

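Nearly flat. Next I press down slowly.

Request:
jog_arm(commands=[{"translation": [0.3,0,-2],"twist": 0},{"translation": [0.3,0,-2],"twist": 0},{"translation": [0,0,-2],"twist": 0},{"translation": [0,0,-1.5],"twist": 0},{"translation": [0,0,0],"twist": 0}])

```text
time: 10.3
ee_pos: [0.6588, -0.069, 0.0558]
eef_rot: [-0.492, -0.508, 0.508, 0.492]
ft_force: [0.1, -0.5, -0.2]
width: 0.0004
```

Request:
jog_arm(commands=[{"translation": [0,0,-1],"twist": 0},{"translation": [0,0,0],"twist": 0},{"translation": [0,0,-1],"twist": 0},{"translation": [0,0,0],"twist": 0}])

```text
time: 10.7
ee_pos: [0.6589, -0.069, 0.0554]
eef_rot: [0.491, 0.508, -0.508, -0.492]
ft_force: [-6.1, 0.7, 13.9]
width: 0.0005
```

Request:
jog_arm(commands=[{"translation": [0,0,2],"twist": 0},{"translation": [0,0,4],"twist": 0},{"translation": [0,0,15],"twist": 0},{"translation": [0,0,30],"twist": 0},{"translation": [0,0,30],"twist": 0},{"translation": [0,0,30],"twist": 0},{"translation": [0,0,30],"twist": 0},{"translation": [-20,30,0],"twist": 0},{"translation": [-20,30,0],"twist": 0},{"translation": [-20,30,0],"twist": 0},{"translation": [-20,30,0],"twist": 0},{"translation": [-20,30,0],"twist": 0},{"translation": [-20,30,0],"twist": 0},{"translation": [-20,30,0],"twist": 0},{"translation": [-20,30,0],"twist": 0},{"translation": [-20,30,0],"twist": 0},{"translation": [-20,30,0],"twist": 0},{"translation": [0,30,0],"twist": 0},{"translation": [0,30,0],"twist": 0},{"translation": [0,0,0],"twist": 0}])

```text
time: 12.7
ee_pos: [0.4577, 0.2952, 0.1957]
eef_rot: [0.49, 0.51, -0.509, -0.491]
ft_force: [-0.2, 0.4, -0.5]
width: 0.0006
```

```bash
python3 look.py p8
```

```text
[0.45896909 0.29098234 0.1955557 ] [0.01750919 0.0659549  0.4278487 ] 12.8
```

View pics/p8.png

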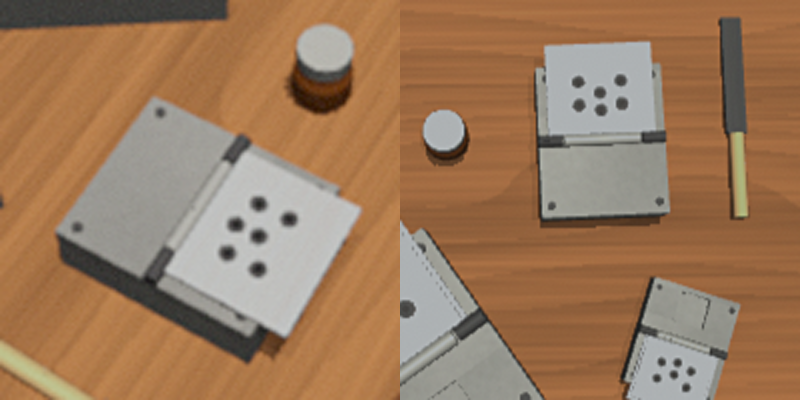

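```bash
python3 - <<'E'
from fit import *
r=least_squares(res,[.5,-.06,0,.3],loss='soft_l1').x
for th in (165,172,176,180):
    print(th,[((proj('scene',jig(r,leaf(np.radians(th),.1,y,-.0025)))-190)*400/140).round(1).tolist() for y in(.055,-.055)])
for q in [(-.078,.065,.05),(-.078,-.065,.05)]: print(((proj('scene',jig(r,q))-190)*400/140).round(1), ((proj('top',jig(r,q))-[220,130])*2+[400,0]).round(1))
E
python3 - <<'E'
import cv2
a=cv2.imread("pics/p8.png")[130:370,140:390];cv2.imwrite("pics/p8c.png",cv2.resize(a,None,fx=2.4,fy=2.4,interpolation=cv2.INTER_CUBIC))
E
```

```text
165 [[359.3, 187.8], [281.7, 317.9]]
172 [[361.5, 198.0], [284.8, 327.4]]
176 [[361.9, 203.5], [285.7, 332.3]]
180 [[361.6, 208.5], [285.9, 336.9]]
[153.2  95.5] [541.7 218.7]
[ 54.1 230.9] [669.4 213.2]
```

View pics/p8c.png

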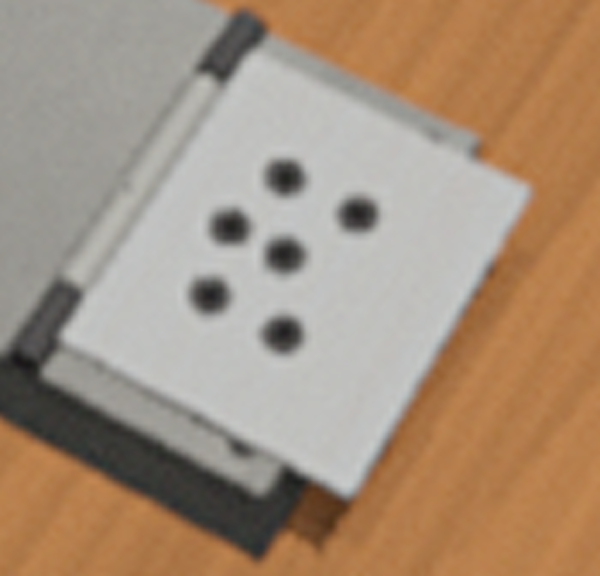

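```bash
python3 -c "
from bench import *
print(close_job())"
```

```text
the job is handed in; nothing more can be done
None
```

The leaf of the middle-sized jig is turned over and lies flat on the far half, covering where the blank sits, and I've handed the job in. I pushed its free edge up and over the hinge with the shut fingertips, pressed it down with about 14 N, then lifted off and moved clear. It took about 13 s of the 45 s.

**Last checks:**
- **Leaf:** its corners in the scene picture match a fully closed leaf (pi) to about half a pixel, so it is flat to within roughly half a degree.
- **Jig:** its near corners are where the first fit put them, to within about a millimetre.
- **Other objects:** the jar and file show no movement. The caliper was outside the last close-up, so I didn't re-check it, but the arm never went near it.
- **Blank:** it is now under the leaf, so I couldn't see it directly. The leaf lying fully flat fits with the blank still being in its nest.
- **Forces:** the largest wrist force I read was about 15 N, during the final press. One reading early in the push (about 4 N upward) did not fit the expected sliding direction. It did not recur, so I took it as noise.

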